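Make up two gift kits on their trays

TASK

Make up the two gift kits: on the white tray lay the mint tin on the red pad and the red lollipop on the yellow pad; on the blue tray lay the gold ribbon reel on the round pad, the marker on the black pad and the orange lollipop on the yellow pad. Everything lies flat in the middle of its pad, the long things lengthwise along it (either way round). Leave the tape roll where it is.

Things in the scene. Friction and masses are not known exactly. Their poses are not given: they have to be found in the camera images.
- white_tray: White gift tray, fixed, 170 (x) x 190 (y) mm, base 6 mm thick; lips along its two x ends only, 13 mm high. Origin: centre of its underside, z up. Flat pads on the base, centred at x = 0: red oblong (106 along x, 74 along y) at y = +40 mm, for the tin; yellow oblong (116 along x, 40 along y) at y = -55 mm, for a lollipop.
- blue_tray: Blue gift tray, fixed, 170 (x) x 190 (y) mm, base 6 mm thick; lips along its two x ends only, 13 mm high. Origin: centre of its underside, z up. Flat pads on the base, centred at x = 0: pale round (74 across) at y = +55 mm, for a reel; black strip (140 along x, 26 along y) at y = -10 mm, for the marker; yellow oblong (116 along x, 40 along y) at y = -68 mm, for a lollipop.
- tin_centre (a point): Dark red closed mint tin, 62 mm along its x, 94 mm along its y, 24 mm high. The point is its centre, 12 mm above its underside. Its lid is shut and stays shut. It lies on the front part of the table (a like tin far behind the drawer chest is only shop display).
- red_lolly_centre (a point): Lollipop with a red ball. Lies flat. Point: middle of its 104 mm length, 14 mm above its underside. Its y axis runs along the stick towards the ball; the ball's centre lies 38 mm along +y from the point, 14 mm up; the ball is 26 to 28 mm thick and is the part to grip; the thin white stick (4 mm) runs to 51 mm along -y.
- orange_lolly_centre (a point): Lollipop with an orange ball. Lies flat. Point: middle of its 104 mm length, 14 mm above its underside. Its y axis runs along the stick towards the ball; the ball's centre lies 38 mm along +y from the point, 14 mm up; the ball is 26 to 28 mm thick and is the part to grip; the thin white stick (4 mm) runs to 51 mm along -y.
- gold_reel_centre (a point): Reel of gold ribbon lying flat: round grey-brown flanges 60 mm across with a small hole (the tape roll is a wider plain ring with a big hole), 16 mm high; a bit of gold ribbon sticks out some 18 mm on its -y side, which does not hinder the fingers. The point is the centre of the reel, 8 mm above its underside.
- marker_centre (a point): White marker pen with a black cap, 129 mm long along its y, 18 mm thick, lying flat. The point is its middle, 9.5 mm above its underside. Grip it across, at the middle.
- tape_centre (a point): Pale brown roll of tape lying flat, 73 mm across with a big hole, 18 mm high, not wanted in either kit: leave it where it is. The point is its centre, 9 mm above its underside. Behind it and the trays is a fixed display stand: round plate of radius 325 mm centred at x = 0.89, y = 0.03 m, from 245 to 280 mm above the table: swing the arm clear of it.

How it is judged (in metres and radians):
At the end, for the whole second after the job is handed in: Each of the five lies on its own pad of its own tray: centre within 15 mm of the pad's centre along each tray axis and within 6 mm of its resting height; tin, lollipops and marker within 15 degrees of the pad's length, either way round; tin and reel flat; all at rest (x of tin_centre in the frame of white_tray between -0.015 and 0.015 m and y of tin_centre in the frame of white_tray between 0.025 and 0.055 m and z of tin_centre in the frame of white_tray between 0.012 and 0.024 m and angle between the y axis of each of tin_centre, red_lolly_centre and the x axis of white_tray, either way round below 0.26 rad and angle between each of tin_centre, gold_reel_centre's own z axis and vertical below 0.15 rad and linear speed of each of tin, red_lolly, gold_reel, marker, orange_lolly below 0.03 m/s and x of red_lolly_centre in the frame of white_tray between -0.015 and 0.015 m and y of red_lolly_centre in the frame of white_tray between -0.07 and -0.04 m and z of red_lolly_centre in the frame of white_tray between 0.014 and 0.026 m and x of gold_reel_centre in the frame of blue_tray between -0.015 and 0.015 m and y of gold_reel_centre in the frame of blue_tray between 0.04 and 0.07 m and z of gold_reel_centre in the frame of blue_tray between 0.008 and 0.02 m and x of marker_centre in the frame of blue_tray between -0.015 and 0.015 m and y of marker_centre in the frame of blue_tray between -0.025 and 0.005 m and z of marker_centre in the frame of blue_tray between 0.0095 and 0.0215 m and angle between the y axis of each of marker_centre, orange_lolly_centre and the x axis of blue_tray, either way round below 0.26 rad and x of orange_lolly_centre in the frame of blue_tray between -0.015 and 0.015 m and y of orange_lolly_centre in the frame of blue_tray between -0.083 and -0.053 m and z of orange_lolly_centre in the frame of blue_tray between 0.014 and 0.026 m); the robot touches nothing.
It fails at once if the tape roll is pushed out of its place (over 25 mm) (distance of tape_centre from where it was at the start of the episode above 0.025 m).
It also fails if it takes over 122 s, if anything falls off the work surface, if the arm or the gripper's body presses on something with over 40 N, if the wrist force passes 120 N, or if a joint passes its speed limit or range.

ROBOT

A 6-joint arm with a two-finger parallel gripper is mounted at the origin on a cart in front of the work surface, level with it; the furniture and walls round the work are solid. World frame = base frame: x ahead of the robot, y to its left, z up, the work surface at z = 0. Lengths are in m, angles in degrees, forces in N, time in s.
With the tool pointing down it reaches from about 0.3 to 0.75 m from the base axis. Payload 8.5 kg.
Tool frame: the origin (TCP) lies between the finger pads; the fingertips stand 19 mm ahead of it and the grasp point (between the pads) is the TCP; z points along the fingers, y is the line along which they close (so a half turn about z gives the same grasp; the last joint's range is limited). The gripper opens to 85 mm and grips with 20 to 120 N. Pads are 22 mm wide; open, the fingers measure 114 mm over their backs; the gripper's body (76 mm by 85 mm) begins 54 mm behind the grasp point. The pads swing forward as they close: fully open they stand 13 mm farther back than shut.
Start: joints at [-84.7, 21.807, 74.336, -0, 83.858, -12.336], TCP at [0.167, -0.524, 0.25] pointing down, gripper open.
Joint ranges: [-178.18, 178.18], [-50.72, 133.34], [12.68, 142.11], [-81.47, 261.47], [9.98, 163.14], [-165.26, 165.26]. Speed limits (degrees/s): [136.94, 136.94, 180, 180, 180, 180].

INTERFACE

Orientations are given as a 3x3 rotation matrix whose columns are the frame's x, y, z axes.
In Python, from rig import env, optics gives the robot as it stands.
- The arm moves only by the tool arm_command, never from a script. Its argument "commands" is one flat list of numbers, 7 for each row, row after row: the closure, from -1 (fully open) to 1 (shut), so that 0 is half open, then the shift along the tool's x, y, z as a fraction of full scale, then the turn, a rotation vector about the tool's x, y, z as a fraction of full scale. A call has 1 to 12 rows; each row is the pose to reach, as a shift and turn from the pose commanded when the call began, along the tool's axes at that moment; what a row does not reach only later rows make up. Full scale, the value 1, is 500 mm for a shift and 120 degrees for a turn. A row lasts 1/12 s, in which the tool goes at most 41.7 mm and 7.16 degrees, less where a joint would pass 70% of its speed; a pose out of reach is approached as far as the arm can. A call with a number of a shift or a turn outside -1 to 1 is refused whole. A call with a gripper value outside its range is refused whole. The fingers move at their own pace and stop on an object; "newtons" is the grip in N (left out, the last holds). Time passes only in rows, so rows that repeat a pose let the fingers close. It gives the time, the measured TCP pose, the force, the opening and the grip force at its end, in the units of the state.
- env.observe(): the state, without advancing time (a new reading comes with each control period).
- optics.get_image(name): name is "scene" or "side" or "wrist"; returns a dict with "image" (384x512x3 uint8, red, green, blue), "intrinsics" (3x3 intrinsics, pixels), "origin" and "orientation" of the camera in the world; the wrist camera has in their place "tool_from_camera" (4x4, takes a point from camera to tool coordinates, whose origin is the TCP and whose axes are the flange's). Camera axes: x right, y down, z forward; pixel columns grow to the right and rows downward; lengths in m; the calibration is good to about 2 mm. A picture is of the moment at which its call begins: read the wrist's pose just before it. There is no depth.
- env.close_job(): hands the job in; it is judged then, once.
The state is a dict: "time_s": time; "q": joint angles; "qvel": joint speeds; "joint_efforts": joint torques, N m; "position": TCP position; "tool_rot": TCP orientation; "ft_force": force on the tool from outside, world axes, zero at the start; "wrist_torque": the same for the moment, N m; "grip_width": finger opening in m; "gripper_force": force on a finger pad.
Only numpy, scipy, OpenCV 4.12 (cv2) and the standard library are available. Lean on these libraries where they do the work, as an engineer would, in place of code of your own. Each camera call takes 0.05 s, during which the arm holds its last target. There are 200 camera calls.

## Working session

There is one attempt and no reset: what is moved stays moved. The work goes in short steps, Python scripts to look and compute and a tool call to move; the robot and the scene stay as the last step left them, time stands still between calls to the robot, and variables do not carry over. Pictures are saved under pics/ and viewed, at most 14 in all, crops included, and the job is handed in when it is done.

Besides the shell and the picture viewer there is one more tool, called after "Call:" by a JSON object that holds its "api" and its "payload". arm_command: Moves the arm, as the interface text tells. Shift numbers are shares of 500 mm and turn numbers shares of 120 degrees, none past 1 either way. Its arguments: {"type":"object","properties":{"commands":{"type":"array","items":{"type":"number"}},"newtons":{"type":"number"}},"required":["commands"]}

```bash
ls; mkdir -p pics; cat > h.py <<'E'
import numpy as np, cv2, json
from rig import env, optics
def grab(name,fn):
    s=env.observe(); d=optics.get_image(name)
    cv2.imwrite('pics/'+fn+'.png',cv2.cvtColor(d['image'],cv2.COLOR_RGB2BGR))
    if 'tool_from_camera' in d:
        T=np.array(d['tool_from_camera']);R=np.array(s['tool_rot'])
        d['origin']=R@T[:3,3]+np.array(s['position']); d['orientation']=R@T[:3,:3]
    np.savez('pics/'+fn+'.npz',im=d['image'],K=d['intrinsics'],o=d['origin'],R=d['orientation'])
    return d
def ray(fn,px,z):
    d=np.load('pics/'+fn+'.npz'); px=np.atleast_2d(np.array(px,float))
    r=(d['R']@np.linalg.inv(d['K'])@np.c_[px,np.ones(len(px))].T).T
    return d['o']+r*((z-d['o'][2])/r[:,2])[:,None]
E
python3 - <<'E'
from h import *
for n in('scene','side','wrist'):
    d=grab(n,n+'0'); print(n,np.round(d['origin'],3),np.round(d['orientation'],2).tolist(),d['intrinsics'])
s=env.observe();print(s['time_s'],s['position'],np.round(s['tool_rot'],3),s['grip_width'])
a=[cv2.imread(f'pics/{n}0.png') for n in('scene','side','wrist')]
E
```

```text
pics
scene [-0.228  0.447  0.92 ] [[-0.51, -0.6, 0.61], [-0.86, 0.34, -0.38], [0.02, -0.72, -0.69]] [[350.18697936   0.         249.82854242]
 [  0.         350.18697936 187.04239476]
 [  0.           0.           1.        ]]
side [ 0.369 -0.83   0.743] [[0.97, -0.16, 0.16], [-0.23, -0.61, 0.76], [-0.02, -0.77, -0.63]] [[380.24947136   0.         254.50308924]
 [  0.         380.24947136 193.69236617]
 [  0.           0.           1.        ]]
wrist [ 0.229 -0.505  0.374] [[0.3, -0.92, -0.25], [-0.95, -0.29, -0.08], [-0.0, 0.26, -0.97]] [[270.96574241   0.         258.07682805]
 [  0.         270.96574241 193.67939519]
 [  0.           0.           1.        ]]
0.15 [ 0.16660679 -0.5239471   0.24986779] [[ 0.953  0.303 -0.   ]
 [ 0.303 -0.953  0.001]
 [ 0.    -0.001 -1.   ]] 0.0856408106806184
```

View pics/scene0.png

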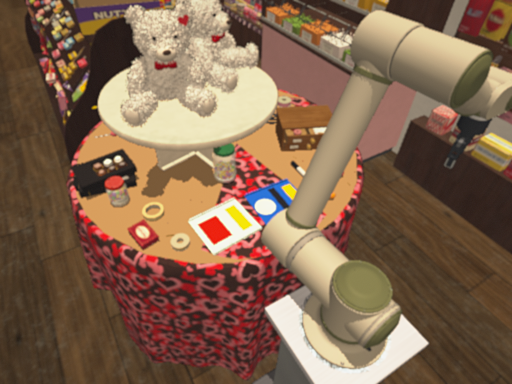

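View pics/side0.png

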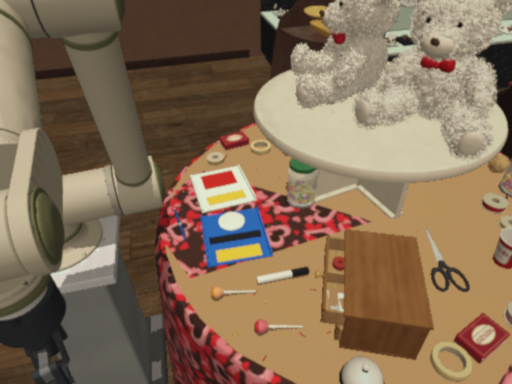

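Side view: white tray (224,188), blue tray (236,236), orange lolly ball (217,293), a red or pink lolly (262,327), marker (283,275), tin (234,140), reel (216,157), tape (260,147). There is an open drawer at (338,270) with something red in it, so I'm zooming in.

```bash
python3 - <<'E'
from h import *
a=cv2.imread('pics/side0.png')[120:350,160:360]
cv2.imwrite('pics/c1.png',cv2.resize(a,None,fx=2.6,fy=2.6,interpolation=cv2.INTER_CUBIC))
E
```

```text
(no output)
```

View pics/c1.png

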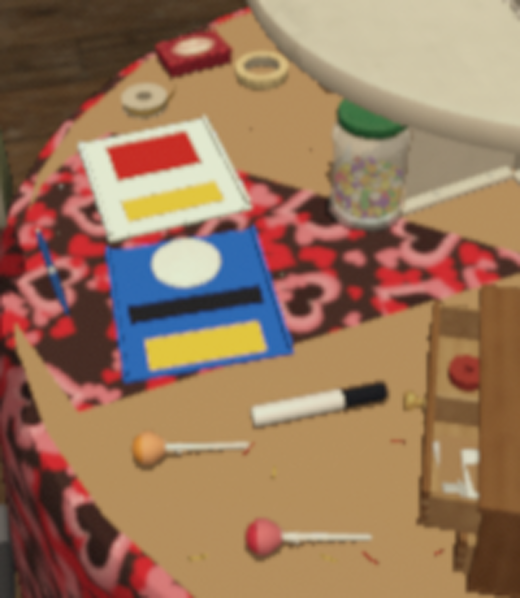

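The crop shows two lollies (pink-red and orange), the marker, and the drawer holding only a red reel. Next I'll measure everything from the side view.

```bash
cat > m.py <<'E'
from h import *
def boxes(fn,items,side=True):
    im=np.load(f'pics/{fn}.npz')['im']; hsv=cv2.cvtColor(im,cv2.COLOR_RGB2HSV)
    for n,(x0,y0,x1,y1),lo,hi,z in items:
        m=np.zeros(hsv.shape[:2],np.uint8); m[y0:y1,x0:x1]=cv2.inRange(hsv,np.array(lo),np.array(hi))[y0:y1,x0:x1]
        if hi[0]>=179 : m[y0:y1,x0:x1]|=cv2.inRange(hsv,np.array((0,)+tuple(lo[1:])),np.array((7,)+tuple(hi[1:])))[y0:y1,x0:x1]
        c=max(cv2.findContours(m,0,2)[0],key=cv2.contourArea)
        P=ray(fn,c[:,0,:],z)[:,:2]
        r=cv2.minAreaRect((P*1000).astype(np.float32))
        bx=cv2.boxPoints(r);e=[bx[1]-bx[0],bx[2]-bx[1]];e=max(e,key=np.linalg.norm)
        print(n,'c(mm)',np.round(r[0],1),'size',np.round(sorted(r[1]),1),'longang',round(np.degrees(np.arctan2(e[1],e[0]))%180,1),'px',np.round(c[:,0].mean(0)),c[:,0].min(0),c[:,0].max(0))
E
python3 - <<'E'
from m import *
boxes('side0',[
('wred',(195,165,245,195),(175,150,90),(179,255,255),.006),
('wyel',(200,185,250,210),(20,120,120),(32,255,255),.006),
('byel',(205,240,275,268),(20,120,120),(32,255,255),.006),
('round',(215,205,250,237),(0,0,150),(179,90,255),.006),
('blue',(195,200,280,275),(100,120,80),(125,255,255),.006),
('marker',(250,262,297,290),(0,0,150),(179,50,255),.009),
('cap',(285,260,315,285),(0,0,0),(179,255,70),.009),
('tin',(218,130,252,151),(172,120,40),(179,255,200),.018),
('rball',(250,316,275,340),(170,100,80),(179,255,255),.014),
('rstick',(268,318,310,335),(0,0,150),(179,70,255),.014),
('oball',(205,282,226,304),(8,140,190),(17,255,255),.014),
('ostick',(224,284,262,300),(0,0,150),(179,70,255),.014),
])
E
```

```text
wred c(mm) [463.5 155.8] size [63.4 99.1] longang 5.0 px [219. 179.] [202 171] [235 188]
wyel c(mm) [472.1  61.6] size [ 33.8 111.1] longang 5.4 px [226. 197.] [208 190] [244 204]
byel c(mm) [ 464.7 -169. ] size [ 36.4 112.9] longang 178.3 px [240. 252.] [217 244] [261 261]
round c(mm) [468.4 -44.8] size [76.1 81.2] longang 96.5 px [231. 219.] [218 209] [244 230]
blue c(mm) [ 466.8 -102.5] size [169.2 195.2] longang 87.9 px [235. 236.] [201 208] [271 266]
marker c(mm) [ 533. -268.] size [19.7 86.6] longang 179.6 px [274. 276.] [257 270] [291 282]
cap c(mm) [ 596.8 -270. ] size [19.9 40.6] longang 179.6 px [301. 272.] [293 268] [308 276]
tin c(mm) [554.1 370.1] size [101.4 106.8] longang 101.0 px [233. 138.] [219 130] [248 148]
rball c(mm) [ 468.5 -393.3] size [25.7 30.6] longang 75.9 px [262. 328.] [255 320] [267 333]
rstick c(mm) [ 518.8 -406.2] size [ 7.  69.9] longang 165.9 px [282. 327.] [269 325] [302 328]
oball c(mm) [ 390.6 -279.8] size [20.9 23.2] longang 80.7 px [216. 292.] [212 287] [221 295]
ostick c(mm) [ 441. -294.] size [ 6.6 69.4] longang 168.9 px [240. 291.] [224 290] [254 293]
```

```bash
cat > c.py <<'E'
from h import *
from scipy.spatial.transform import Rotation as Ro
def cmd(x,y,z,yaw):
    s=env.observe(); R=np.array(s['tool_rot']); a=np.radians(yaw)
    Rt=np.array([[np.cos(a),np.sin(a),0],[np.sin(a),-np.cos(a),0],[0,0,-1]])
    d=R.T@(np.array([x,y,z])/1000-s['position']); w=np.degrees(Ro.from_matrix(R.T@Rt).as_rotvec())
    print('shift',np.round(d/.5,4),'turn',np.round(w/120,4),'rows',round(max(np.linalg.norm(d)/.0417,np.linalg.norm(w)/7.16),1))
E
python3 -c "
from c import *
cmd(450,-300,230,-10)"
```

```text
shift [ 0.6758 -0.2551  0.0402] turn [-0.0005  0.      0.2303] rows 8.7
```

Call:
{"api": "arm_command", "payload": {"commands": [-1, 0.676, -0.255, 0.04, 0, 0, 0.23, -1, 0.676, -0.255, 0.04, 0, 0, 0.23, -1, 0.676, -0.255, 0.04, 0, 0, 0.23, -1, 0.676, -0.255, 0.04, 0, 0, 0.23, -1, 0.676, -0.255, 0.04, 0, 0, 0.23, -1, 0.676, -0.255, 0.04, 0, 0, 0.23, -1, 0.676, -0.255, 0.04, 0, 0, 0.23, -1, 0.676, -0.255, 0.04, 0, 0, 0.23, -1, 0.676, -0.255, 0.04, 0, 0, 0.23, -1, 0.676, -0.255, 0.04, 0, 0, 0.23, -1, 0.676, -0.255, 0.04, 0, 0, 0.23, -1, 0.676, -0.255, 0.04, 0, 0, 0.23]}}

```text
time_s: 1.15
position: [0.4498, -0.3004, 0.2301]
tool_rot: [[0.985, -0.173, -0.001], [-0.173, -0.985, 0.0], [-0.001, -0.0, -1.0]]
ft_force: [-1.2, -0.2, 0.3]
grip_width: 0.0854
gripper_force: 0.0
```

```bash
python3 -c "
from c import *
grab('wrist','w1');s=env.observe();print(s['time_s'],s['position'],s['q'])"
```

```text
1.2 [ 0.44949579 -0.30086691  0.23024536] [-4.63359429e+01  2.17875676e+01  7.78172424e+01 -1.50383682e-02
  8.04091670e+01  5.36840838e+01]
```

View pics/w1.png

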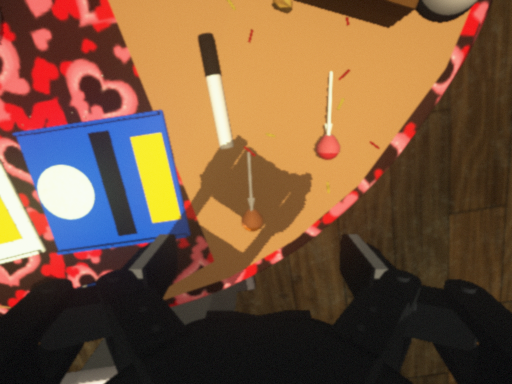

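Wrist view: red ball (328,146) with stick tip (331,72); orange ball (252,219) with tip (249,152), in shadow; marker from (206,36) to (227,147); blue tray at left, fully visible.

```bash
python3 - <<'E'
from m import *
boxes('w1',[
('rball',(310,132,345,162),(168,110,60),(179,255,255),.014),
('oball',(240,205,266,235),(5,170,90),(13,255,255),.014),
('byel',(125,125,190,232),(22,120,120),(34,255,255),.006),
('round',(30,155,105,225),(0,0,150),(179,60,255),.006),
('blue',(10,100,195,255),(100,120,60),(125,255,255),.006),
('black',(88,128,138,238),(0,0,0),(179,255,60),.006),
('mwhite',(200,60,240,150),(0,0,150),(179,70,255),.0095)])
print(np.round(ray('w1',[[331,72],[249,152],[206,36],[227,147]],.012)*1000))
E
```

```text
rball c(mm) [ 468.5 -390.7] size [27.  29.4] longang 20.2 px [328. 146.] [316 135] [339 158]
oball c(mm) [ 390.8 -282.3] size [27.9 28.3] longang 44.1 px [253. 221.] [242 210] [263 230]
byel c(mm) [ 464.7 -167.1] size [ 39.8 116.3] longang 178.4 px [156. 177.] [131 133] [180 221]
round c(mm) [468.1 -43.2] size [74.3 74.5] longang 119.3 px [ 65. 194.] [ 36 165] [ 94 219]
blue c(mm) [466.2 -98.6] size [171.6 191.4] longang 88.6 px [ 96. 182.] [ 13 111] [189 253]
black c(mm) [ 466.7 -108.9] size [ 22.4 137.2] longang 178.2 px [112. 181.] [ 90 132] [134 234]
mwhite c(mm) [ 535.2 -267.2] size [15.3 82.7] longang 179.4 px [219. 109.] [207  74] [230 145]
[[ 554. -405.   12.]
 [ 479. -294.   12.]
 [ 616. -270.   12.]
 [ 490. -268.   12.]]
```

```bash
python3 -c "
from c import *
cmd(391,-282,70,-8);cmd(391,-282,20,-8)"
```

```text
shift [-0.1217 -0.0168  0.3205] turn [ 0.      0.0002 -0.0168] rows 4.1
shift [-0.1216 -0.0168  0.4205] turn [ 0.      0.0002 -0.0168] rows 5.3
```

Call:
{"api": "arm_command", "payload": {"commands": [-0.3, -0.122, -0.017, 0.32, 0, 0, -0.017, -0.3, -0.122, -0.017, 0.32, 0, 0, -0.017, -0.3, -0.122, -0.017, 0.32, 0, 0, -0.017, -0.3, -0.122, -0.017, 0.32, 0, 0, -0.017, -0.3, -0.122, -0.017, 0.32, 0, 0, -0.017, -0.3, -0.122, -0.017, 0.36, 0, 0, -0.017, -0.3, -0.122, -0.017, 0.39, 0, 0, -0.017, -0.3, -0.122, -0.017, 0.42, 0, 0, -0.017, -0.3, -0.122, -0.017, 0.42, 0, 0, -0.017]}}

```text
time_s: 1.95
position: [0.3913, -0.2823, 0.0198]
tool_rot: [[0.99, -0.14, -0.001], [-0.14, -0.99, 0.001], [-0.001, -0.001, -1.0]]
ft_force: [-0.2, 0.0, 0.7]
grip_width: 0.0554
gripper_force: 0.0
```

Call:
{"api": "arm_command", "payload": {"commands": [1, 0, 0, 0, 0, 0, 0, 1, 0, 0, 0, 0, 0, 0, 1, 0, 0, 0, 0, 0, 0, 1, 0, 0, 0, 0, 0, 0, 1, 0, 0, 0, 0, 0, 0, 1, 0, 0, 0, 0, 0, 0, 1, 0, 0, 0, 0, 0, 0, 1, 0, 0, 0, 0, 0, 0], "newtons": 40}}

```text
time_s: 2.62
position: [0.3921, -0.2823, 0.0219]
tool_rot: [[0.99, -0.138, 0.002], [-0.138, -0.99, -0.003], [0.002, 0.002, -1.0]]
ft_force: [-2.1, -0.8, 7.8]
grip_width: 0.0255
gripper_force: 39.7
```

```bash
python3 -c "
from c import *
cmd(391,-282,90,-8);cmd(427,-166,90,-1.6);cmd(427,-166,28,-1.6)"
```

```text
shift [-1.900e-03  1.000e-04 -1.362e-01] turn [ 0.0012 -0.0011  0.0006] rows 1.6
shift [ 0.0374 -0.2396 -0.1367] turn [ 0.0012 -0.001  -0.0527] rows 3.3
shift [ 0.0372 -0.2399 -0.0127] turn [ 0.0012 -0.001  -0.0527] rows 2.9
```

Call:
{"api": "arm_command", "payload": {"commands": [1, 0, 0, -0.07, 0, 0, 0, 1, 0, 0, -0.14, 0, 0, 0, 1, 0.01, -0.06, -0.14, 0, 0, -0.013, 1, 0.02, -0.12, -0.14, 0, 0, -0.026, 1, 0.03, -0.18, -0.14, 0, 0, -0.04, 1, 0.037, -0.24, -0.14, 0, 0, -0.053, 1, 0.037, -0.24, -0.14, 0, 0, -0.053, 1, 0.037, -0.24, -0.1, 0, 0, -0.053, 1, 0.037, -0.24, -0.06, 0, 0, -0.053, 1, 0.037, -0.24, -0.035, 0, 0, -0.053, 1, 0.037, -0.24, -0.018, 0, 0, -0.053, 1, 0.037, -0.24, -0.018, 0, 0, -0.053]}}

```text
time_s: 3.62
position: [0.4262, -0.1652, 0.0288]
tool_rot: [[1.0, -0.028, -0.001], [-0.028, -1.0, 0.001], [-0.001, -0.001, -1.0]]
ft_force: [-0.1, -0.1, 0.0]
grip_width: 0.025
gripper_force: 39.7
```

```bash
python3 -c "
from c import *
grab('wrist','w2');cmd(427,-166,28,-1.6);cmd(427,-166,110,-1.6)"
```

```text
shift [0.0011 0.0014 0.003 ] turn [-0.0001  0.0001  0.0001] rows 0.0
shift [ 0.0011  0.0013 -0.161 ] turn [-0.0001  0.0001  0.0001] rows 1.9
```

View pics/w2.png

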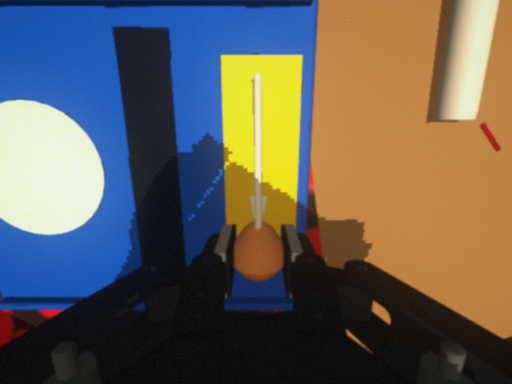

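The orange lolly sits over its yellow pad, lengthwise, with stick pixels (258,75)-(258,225). Releasing it, then on to the marker.

Call:
{"api": "arm_command", "payload": {"commands": [1, 0, 0, 0.002, 0, 0, 0, 0.3, 0, 0, 0.002, 0, 0, 0, 0, 0, 0, 0.002, 0, 0, 0, 0, 0, 0, 0.002, 0, 0, 0, 0, 0, 0, 0.002, 0, 0, 0, 0, 0, 0, 0.002, 0, 0, 0, 0, 0, 0, -0.03, 0, 0, 0, 0, 0, 0, -0.08, 0, 0, 0, 0, 0, 0, -0.16, 0, 0, 0, 0, 0, 0, -0.16, 0, 0, 0]}}

```text
time_s: 4.5
position: [0.4284, -0.1663, 0.1146]
tool_rot: [[1.0, -0.027, 0.008], [-0.027, -1.0, -0.006], [0.008, 0.005, -1.0]]
ft_force: [0.9, -1.4, 0.3]
grip_width: 0.043
gripper_force: 0.0
```

```bash
python3 -c "
from c import *
s=env.observe();print(s['time_s'])
cmd(554,-268,110,-1);cmd(554,-268,22,-1)"
```

```text
4.5
shift [0.2565 0.1965 0.0123] turn [ 0.0026 -0.0038 -0.0046] rows 3.9
shift [0.2551 0.1956 0.1883] turn [ 0.0026 -0.0038 -0.0046] rows 4.5
```

Call:
{"api": "arm_command", "payload": {"commands": [0, 0.254, 0.197, 0, 0, 0, -0.004, 0, 0.254, 0.197, 0, 0, 0, -0.004, 0, 0.254, 0.197, 0, 0, 0, -0.004, 0, 0.254, 0.197, 0, 0, 0, -0.004, 0, 0.254, 0.197, 0, 0, 0, -0.004, 0, 0.254, 0.197, 0.06, 0, 0, -0.004, 0, 0.254, 0.197, 0.12, 0, 0, -0.004, 0, 0.254, 0.197, 0.15, 0, 0, -0.004, 0, 0.254, 0.197, 0.17, 0, 0, -0.004, 0, 0.254, 0.197, 0.17, 0, 0, -0.004]}}

```text
time_s: 5.33
position: [0.5498, -0.2663, 0.0224]
tool_rot: [[1.0, -0.019, -0.003], [-0.019, -1.0, 0.002], [-0.003, -0.002, -1.0]]
ft_force: [0.4, 0.3, 1.0]
grip_width: 0.0429
gripper_force: 0.0
```

```bash
python3 -c "
from c import *
grab('wrist','w3')
cmd(554,-268,23,-1)"
```

```text
shift [0.0072 0.0024 0.0019] turn [-0.0003  0.0004 -0.0007] rows 0.1
```

View pics/w3.png

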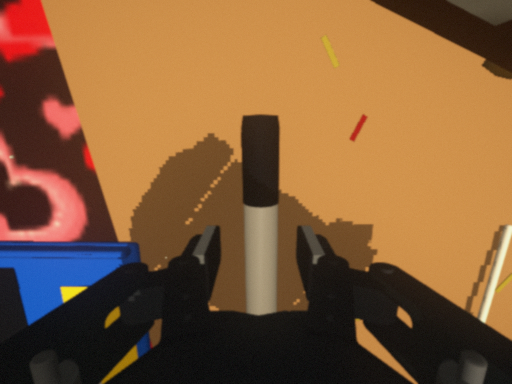

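The marker lies between the fingers, cap end at (261,115). I'll close on it, then check its end against the TCP.

Call:
{"api": "arm_command", "payload": {"commands": [1, 0.006, 0.001, 0, 0, 0, 0, 1, 0.006, 0.001, 0, 0, 0, 0, 1, 0.006, 0.001, 0, 0, 0, 0, 1, 0.006, 0.001, 0, 0, 0, 0, 1, 0.006, 0.001, 0, 0, 0, 0, 1, 0.006, 0.001, 0, 0, 0, 0, 1, 0.006, 0.001, 0, 0, 0, 0], "newtons": 50}}

```text
time_s: 5.97
position: [0.5546, -0.268, 0.026]
tool_rot: [[1.0, -0.019, 0.003], [-0.019, -1.0, -0.002], [0.003, 0.002, -1.0]]
ft_force: [2.0, 0.5, 6.4]
grip_width: 0.0164
gripper_force: 49.2
```

```bash
python3 -c "
from c import *
print(ray('w3',[[261,115],[261,205]],.014))
cmd(466.5,-109,80,-1.6);cmd(466.5,-109,30,-1.6)"
```

```text
[[ 0.61790672 -0.26902935  0.014     ]
 [ 0.57351865 -0.26828631  0.014     ]]
shift [-0.1818 -0.3144 -0.1093] turn [ 0.001  -0.0016  0.0043] rows 4.5
shift [-0.1822 -0.3146 -0.0093] turn [ 0.001  -0.0016  0.0043] rows 4.4
```

Call:
{"api": "arm_command", "payload": {"commands": [1, 0, 0, -0.06, 0, 0, 0, 1, 0, 0, -0.12, 0, 0, 0, 1, -0.182, -0.314, -0.12, 0, 0, 0, 1, -0.182, -0.314, -0.12, 0, 0, 0, 1, -0.182, -0.314, -0.12, 0, 0, 0.002, 1, -0.182, -0.314, -0.12, 0, 0, 0.004, 1, -0.182, -0.314, -0.12, 0, 0, 0.004, 1, -0.182, -0.314, -0.12, 0, 0, 0.004, 1, -0.182, -0.314, -0.08, 0, 0, 0.004, 1, -0.182, -0.314, -0.045, 0, 0, 0.004, 1, -0.182, -0.314, -0.022, 0, 0, 0.004, 1, -0.182, -0.314, -0.022, 0, 0, 0.004]}}

```text
time_s: 6.97
position: [0.4655, -0.1094, 0.0338]
tool_rot: [[1.0, -0.028, -0.002], [-0.028, -1.0, 0.001], [-0.002, -0.001, -1.0]]
ft_force: [-0.5, 0.6, -0.2]
grip_width: 0.0161
gripper_force: 49.2
```

```bash
python3 -c "
from c import *
grab('wrist','w4')
cmd(466.5,-109,32,-1.6)"
```

```text
shift [ 0.0011 -0.0011  0.0057] turn [-0.0002  0.0004  0.    ] rows 0.1
```

View pics/w4.png

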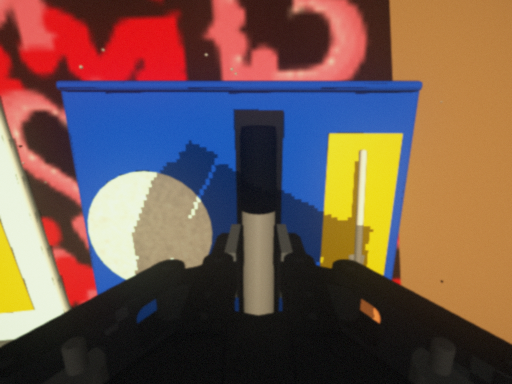

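The marker is over the black strip and the orange lolly lies on its pad. Releasing the marker, then on to the red lolly.

Call:
{"api": "arm_command", "payload": {"commands": [1, 0, 0, 0.004, 0, 0, 0, 1, 0, 0, 0.004, 0, 0, 0, 0.3, 0, 0, 0.004, 0, 0, 0, 0.1, 0, 0, 0.004, 0, 0, 0, 0.1, 0, 0, 0.004, 0, 0, 0, 0.1, 0, 0, 0.004, 0, 0, 0, 0.1, 0, 0, -0.03, 0, 0, 0, 0.1, 0, 0, -0.08, 0, 0, 0, 0.1, 0, 0, -0.16, 0, 0, 0, 0.1, 0, 0, -0.16, 0, 0, 0, 0.1, 0, 0, -0.16, 0, 0, 0]}}

```text
time_s: 7.93
position: [0.4663, -0.1091, 0.117]
tool_rot: [[1.0, -0.027, 0.004], [-0.027, -1.0, -0.002], [0.004, 0.002, -1.0]]
ft_force: [-0.6, 0.5, -0.4]
grip_width: 0.0387
gripper_force: 0.0
```

```bash
python3 -c "
from c import *
s=env.observe();print(s['time_s'])
cmd(468.5,-391,110,-9);cmd(468.5,-391,24,-9)"
```

```text
7.9333
shift [0.0195 0.5635 0.0151] turn [ 0.0008 -0.002   0.0621] rows 6.8
shift [0.0188 0.5632 0.1871] turn [ 0.0008 -0.002   0.0621] rows 7.1
```

Call:
{"api": "arm_command", "payload": {"commands": [-0.3, 0.019, 0.563, 0, 0, 0, 0.062, -0.3, 0.019, 0.563, 0, 0, 0, 0.062, -0.3, 0.019, 0.563, 0, 0, 0, 0.062, -0.3, 0.019, 0.563, 0, 0, 0, 0.062, -0.3, 0.019, 0.563, 0, 0, 0, 0.062, -0.3, 0.019, 0.563, 0, 0, 0, 0.062, -0.3, 0.019, 0.563, 0, 0, 0, 0.062, -0.3, 0.019, 0.563, 0.06, 0, 0, 0.062, -0.3, 0.019, 0.563, 0.12, 0, 0, 0.062, -0.3, 0.019, 0.563, 0.15, 0, 0, 0.062, -0.3, 0.019, 0.563, 0.178, 0, 0, 0.062, -0.3, 0.019, 0.563, 0.178, 0, 0, 0.062]}}

```text
time_s: 8.93
position: [0.466, -0.3889, 0.0221]
tool_rot: [[0.988, -0.157, -0.005], [-0.157, -0.988, 0.006], [-0.006, -0.005, -1.0]]
ft_force: [-0.5, 0.5, -0.3]
grip_width: 0.0554
gripper_force: 0.0
```

Call:
{"api": "arm_command", "payload": {"commands": [1, 0, 0, 0, 0, 0, 0, 1, 0, 0, 0, 0, 0, 0, 1, 0, 0, 0, 0, 0, 0, 1, 0, 0, 0, 0, 0, 0, 1, 0, 0, 0, 0, 0, 0, 1, 0, 0, 0, 0, 0, 0, 1, 0, 0, 0, 0, 0, 0, 1, 0, 0, 0, 0, 0, 0], "newtons": 40}}

```text
time_s: 9.6
position: [0.4677, -0.3907, 0.0272]
tool_rot: [[0.988, -0.156, 0.001], [-0.156, -0.988, -0.001], [0.001, 0.001, -1.0]]
ft_force: [-0.5, 1.0, 5.7]
grip_width: 0.0248
gripper_force: 40.2
```

```bash
python3 -c "
from c import *
cmd(434,58,90,5.2);cmd(434,58,33,5.2)"
```

```text
shift [-0.2068 -0.8757 -0.1267] turn [ 0.0005 -0.0005 -0.1183] rows 10.9
shift [-0.2069 -0.8758 -0.0127] turn [ 0.0005 -0.0005 -0.1183] rows 10.8
```

Call:
{"api": "arm_command", "payload": {"commands": [1, 0, 0, -0.07, 0, 0, 0, 1, 0, 0, -0.14, 0, 0, 0, 1, -0.207, -0.876, -0.15, 0, 0, -0.118, 1, -0.207, -0.876, -0.15, 0, 0, -0.118, 1, -0.207, -0.876, -0.15, 0, 0, -0.118, 1, -0.207, -0.876, -0.15, 0, 0, -0.118, 1, -0.207, -0.876, -0.15, 0, 0, -0.118, 1, -0.207, -0.876, -0.15, 0, 0, -0.118, 1, -0.207, -0.876, -0.15, 0, 0, -0.118, 1, -0.207, -0.876, -0.15, 0, 0, -0.118, 1, -0.207, -0.876, -0.15, 0, 0, -0.118, 1, -0.207, -0.876, -0.15, 0, 0, -0.118]}}

```text
time_s: 10.6
position: [0.4356, 0.0268, 0.1011]
tool_rot: [[0.996, 0.089, 0.0], [0.089, -0.996, -0.0], [0.0, 0.0, -1.0]]
ft_force: [1.2, 0.1, -0.3]
grip_width: 0.0253
gripper_force: 39.5
```

Call:
{"api": "arm_command", "payload": {"commands": [1, -0.207, -0.1, 0, 0, 0, 0, 1, -0.207, -0.1, 0, 0, 0, 0]}}

```text
time_s: 10.77
position: [0.3575, 0.056, 0.1009]
tool_rot: [[0.996, 0.093, 0.001], [0.093, -0.996, -0.0], [0.001, 0.0, -1.0]]
ft_force: [-0.8, 0.3, -0.6]
grip_width: 0.0251
gripper_force: 39.5
```

```bash
python3 -c "
from c import *
grab('wrist','w5');s=env.observe();print(s['time_s'],s['position'],s['grip_width'])
cmd(434,58,100,5.2);cmd(434,58,33,5.2)"
```

```text
10.8167 [0.34732081 0.05850357 0.09961995] 0.024938211433320985
shift [ 0.1725  0.0172 -0.0027] turn [-0.0016  0.0053  0.0014] rows 2.1
shift [0.174  0.0177 0.1313] turn [-0.0016  0.0053  0.0014] rows 2.6
```

View pics/w5.png

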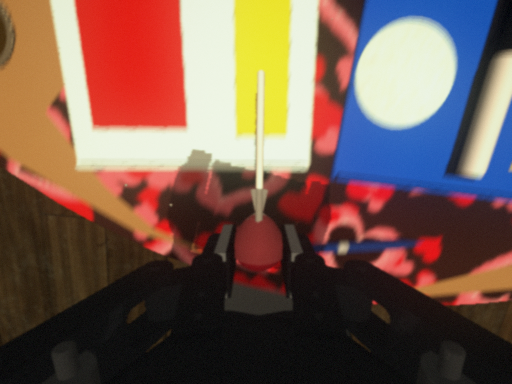

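I moved it back 100 mm by mistake, harmlessly. In this view the near corners are about (236,136) and (285,136) for the yellow pad, and (91,126) and (187,126) for the red.

```bash
python3 - <<'E'
from c import *
P=ray('w5',[[236,134],[285,137],[91,126],[187,126]],.006)[:,:2]*1000
print(np.round(P,1))
a=np.radians(5.2);u=np.array([np.cos(a),np.sin(a)])
print((P[0]+P[1])/2+58*u,(P[2]+P[3])/2+53*u)
cmd(434,58,100,5.2)
E
```

```text
[[411.4  78.5]
 [412.7  39.6]
 [407.  192.5]
 [414.  117.3]]
[469.79898287  64.31472648] [463.27947082 159.72192145]
shift [ 0.1725  0.0172 -0.0027] turn [-0.0016  0.0053  0.0014] rows 2.1
```

Call:
{"api": "arm_command", "payload": {"commands": [1, 0.171, 0.013, 0, 0, 0, 0, 1, 0.171, 0.013, 0, 0, 0, 0, 1, 0.171, 0.013, 0, 0, 0, 0, 1, 0.171, 0.013, 0, 0, 0, 0, 1, 0.171, 0.013, 0.05, 0, 0, 0, 1, 0.171, 0.013, 0.09, 0, 0, 0, 1, 0.171, 0.013, 0.12, 0, 0, 0, 1, 0.171, 0.013, 0.13, 0, 0, 0, 1, 0.171, 0.013, 0.13, 0, 0, 0, 1, 0.171, 0.013, 0.13, 0, 0, 0]}}

```text
time_s: 11.65
position: [0.4437, 0.0555, 0.0364]
tool_rot: [[0.996, 0.09, -0.0], [0.09, -0.996, 0.0], [-0.0, -0.0, -1.0]]
ft_force: [-0.9, -0.0, 0.7]
grip_width: 0.0249
gripper_force: 39.5
```

```bash
python3 -c "
from c import *
cmd(433,60,33,5.2)"
```

```text
shift [-0.0206 -0.0108  0.0069] turn [-0.      0.0001 -0.0005] rows 0.3
```

Call:
{"api": "arm_command", "payload": {"commands": [1, -0.021, -0.011, 0, 0, 0, 0, 1, -0.021, -0.011, 0.007, 0, 0, 0, 1, -0.021, -0.011, 0.007, 0, 0, 0, 0.3, -0.021, -0.011, 0.007, 0, 0, 0, 0, -0.021, -0.011, 0.007, 0, 0, 0, 0, -0.021, -0.011, 0.007, 0, 0, 0, 0, -0.021, -0.011, 0.007, 0, 0, 0, 0, -0.021, -0.011, -0.03, 0, 0, 0, 0, -0.021, -0.011, -0.08, 0, 0, 0, 0, -0.021, -0.011, -0.18, 0, 0, 0, 0, -0.021, -0.011, -0.18, 0, 0, 0, 0, -0.021, -0.011, -0.18, 0, 0, 0]}}

```text
time_s: 12.65
position: [0.4344, 0.06, 0.1283]
tool_rot: [[0.996, 0.09, 0.006], [0.09, -0.996, -0.001], [0.006, 0.001, -1.0]]
ft_force: [0.7, 0.0, 0.1]
grip_width: 0.0429
gripper_force: 0.0
```

```bash
python3 -c "
from c import *
s=env.observe();print(s['time_s'],s['position'])
print(ray('side0',[[216,157],[234,140],[260,147]],.016))
cmd(430,240,190,35)"
```

```text
12.65 [0.43436402 0.05997595 0.12833523]
[[0.47443923 0.27035124 0.016     ]
 [0.55556748 0.36414505 0.016     ]
 [0.63604676 0.2925536  0.016     ]]
shift [ 0.0244 -0.3592 -0.1237] turn [ 0.0014 -0.0026 -0.2486] rows 4.6
```

Call:
{"api": "arm_command", "payload": {"commands": [-0.5, 0, -0.33, -0.13, 0, 0, -0.25, -0.8, 0, -0.33, -0.13, 0, 0, -0.25, -1, 0, -0.33, -0.13, 0, 0, -0.25, -1, 0, -0.33, -0.13, 0, 0, -0.25, -1, 0, -0.33, -0.13, 0, 0, -0.25, -1, 0, -0.33, -0.13, 0, 0, -0.25, -1, 0, -0.33, -0.13, 0, 0, -0.25, -1, 0, -0.33, -0.13, 0, 0, -0.25]}}

```text
time_s: 13.32
position: [0.418, 0.2234, 0.1896]
tool_rot: [[0.819, 0.574, -0.002], [0.574, -0.819, -0.001], [-0.002, -0.001, -1.0]]
ft_force: [0.2, 0.0, -0.0]
grip_width: 0.0853
gripper_force: 0.0
```

```bash
python3 -c "
from c import *
grab('wrist','w6');s=env.observe();print(s['time_s'],s['position'])"
```

```text
13.3667 [0.4181439  0.22319709 0.18979375]
```

View pics/w6.png

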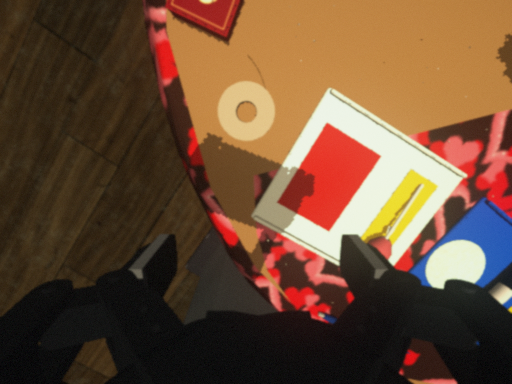

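The reel is at (246,110), the tin at the top edge, and the red pad is visible with corners (327,124), (381,157), (330,230) and (278,203). The red lolly is on its pad.

```bash
python3 - <<'E'
from m import *
from c import cmd
boxes('w6',[('reel',(210,75,280,142),(8,20,110),(25,110,255),.012),('wred',(270,115,390,240),(174,150,60),(179,255,255),.006),
('wyel',(355,160,440,255),(22,120,100),(34,255,255),.006)])
P=ray('w6',[[246,111],[420,187],[388,238]],.016)*1000;print(np.round(P))
E
python3 - <<'E'
import numpy as np
E
```

```text
reel c(mm) [472.3 277.1] size [57.9 58.2] longang 35.0 px [246. 109.] [219  82] [273 139]
wred c(mm) [464.1 157.3] size [ 72.9 105.4] longang 4.9 px [325. 178.] [278 124] [379 229]
wyel c(mm) [479.4  62.8] size [ 39.8 101.8] longang 4.8 px [401. 209.] [360 170] [436 244]
[[473. 277.  16.]
 [517.  69.  16.]
 [450.  57.  16.]]
```

```bash
python3 -c "
from c import *
cmd(472,277,80,88);cmd(472,277,19,88)"
```

```text
shift [ 0.1505 -0.0262  0.2193] turn [-0.0008  0.0009 -0.4417] rows 7.4
shift [ 0.1507 -0.0261  0.3413] turn [-0.0008  0.0009 -0.4417] rows 7.4
```

Call:
{"api": "arm_command", "payload": {"commands": [-1, 0.15, -0.026, 0.22, 0, 0, -0.442, -1, 0.15, -0.026, 0.22, 0, 0, -0.442, -1, 0.15, -0.026, 0.22, 0, 0, -0.442, -1, 0.15, -0.026, 0.22, 0, 0, -0.442, -1, 0.15, -0.026, 0.22, 0, 0, -0.442, -1, 0.15, -0.026, 0.22, 0, 0, -0.442, -1, 0.15, -0.026, 0.22, 0, 0, -0.442, -1, 0.15, -0.026, 0.22, 0, 0, -0.442, -1, 0.15, -0.026, 0.22, 0, 0, -0.442, -1, 0.15, -0.026, 0.28, 0, 0, -0.442, -1, 0.15, -0.026, 0.33, 0, 0, -0.442, -1, 0.15, -0.026, 0.34, 0, 0, -0.442]}}

```text
time_s: 14.37
position: [0.4706, 0.2767, 0.0175]
tool_rot: [[0.035, 0.999, -0.006], [0.999, -0.035, -0.002], [-0.002, -0.006, -1.0]]
ft_force: [-1.2, -1.1, 0.0]
grip_width: 0.0852
gripper_force: 0.0
```

Call:
{"api": "arm_command", "payload": {"commands": [-1, 0, 0, 0, 0, 0, 0, -1, 0, 0, 0, 0, 0, 0, 1, 0, 0, 0, 0, 0, 0, 1, 0, 0, 0, 0, 0, 0, 1, 0, 0, 0, 0, 0, 0, 1, 0, 0, 0, 0, 0, 0, 1, 0, 0, 0, 0, 0, 0, 1, 0, 0, 0, 0, 0, 0], "newtons": 60}}

```text
time_s: 15.03
position: [0.4726, 0.2784, 0.0228]
tool_rot: [[0.032, 0.999, 0.002], [1.0, -0.032, 0.001], [0.001, 0.002, -1.0]]
ft_force: [-2.4, -1.3, 10.2]
grip_width: 0.0571
gripper_force: 62.4
```

```bash
python3 -c "
from c import *
s=env.observe();print(s['ft_force'])
cmd(468,-43.5,80,88.4);cmd(468,-43.5,27,88.4)"
```

```text
[-2.35414851 -1.29418141 10.18061618]
shift [-0.6437  0.0114 -0.1148] turn [ 0.0012 -0.0003 -0.0017] rows 7.8
shift [-0.6438  0.0112 -0.0088] turn [ 0.0012 -0.0003 -0.0017] rows 7.7
```

Call:
{"api": "arm_command", "payload": {"commands": [1, 0, 0, -0.07, 0, 0, 0, 1, 0, 0, -0.14, 0, 0, 0, 1, -0.644, 0.011, -0.14, 0, 0, 0, 1, -0.644, 0.011, -0.14, 0, 0, 0, 1, -0.644, 0.011, -0.14, 0, 0, 0, 1, -0.644, 0.011, -0.14, 0, 0, 0, 1, -0.644, 0.011, -0.14, 0, 0, 0, 1, -0.644, 0.011, -0.14, 0, 0, 0, 1, -0.644, 0.011, -0.14, 0, 0, 0, 1, -0.644, 0.011, -0.14, 0, 0, 0, 1, -0.644, 0.011, -0.14, 0, 0, 0, 1, -0.644, 0.011, -0.14, 0, 0, 0]}}

```text
time_s: 16.03
position: [0.4675, -0.0451, 0.0915]
tool_rot: [[0.035, 0.999, 0.001], [0.999, -0.035, -0.0], [-0.0, 0.001, -1.0]]
ft_force: [0.0, 1.2, -0.9]
grip_width: 0.0566
gripper_force: 64.9
```

```bash
python3 -c "
from c import *
s=env.observe();print(s['time_s'],s['position'])
cmd(468,-43.5,33,88.4);cmd(468,-43.5,28.5,88.4)"
```

```text
16.0333 [ 0.46750016 -0.04505054  0.0914998 ]
shift [0.0032 0.0008 0.117 ] turn [ 0.0005  0.0001 -0.0033] rows 1.4
shift [0.0032 0.0008 0.126 ] turn [ 0.0005  0.0001 -0.0033] rows 1.5
```

Call:
{"api": "arm_command", "payload": {"commands": [1, 0.003, 0, 0.06, 0, 0, 0, 1, 0.003, 0, 0.1, 0, 0, 0, 1, 0.003, 0, 0.118, 0, 0, 0, 1, 0.003, 0, 0.125, 0, 0, 0, 1, 0.003, 0, 0.125, 0, 0, 0, -0.6, 0.003, 0, 0.125, 0, 0, 0, -1, 0.003, 0, 0.125, 0, 0, 0, -1, 0.003, 0, 0.125, 0, 0, 0, -1, 0.003, 0, 0.1, 0, 0, 0, -1, 0.003, 0, 0, 0, 0, 0, -1, 0.003, 0, -0.04, 0, 0, 0, -1, 0.003, 0, -0.04, 0, 0, 0]}}

```text
time_s: 17.03
position: [0.4696, -0.0427, 0.1159]
tool_rot: [[0.031, 0.999, 0.009], [1.0, -0.031, -0.003], [-0.003, 0.009, -1.0]]
ft_force: [1.9, -0.1, 0.0]
grip_width: 0.0854
gripper_force: 0.0
```

```bash
python3 -c "
from c import *
s=env.observe();print(s['time_s'],s['position'],s['grip_width'])
cmd(480,280,170,30)"
```

```text
17.0333 [ 0.46964599 -0.04273347  0.11591121] 0.08535546202920809
shift [ 0.6455  0.0016 -0.11  ] turn [ 0.0046 -0.0009  0.4851] rows 8.1
```

Call:
{"api": "arm_command", "payload": {"commands": [-1, 0.645, 0, -0.1, 0, 0, 0.485, -1, 0.645, 0, -0.1, 0, 0, 0.485, -1, 0.645, 0, -0.1, 0, 0, 0.485, -1, 0.645, 0, -0.1, 0, 0, 0.485, -1, 0.645, 0, -0.1, 0, 0, 0.485, -1, 0.645, 0, -0.1, 0, 0, 0.485, -1, 0.645, 0, -0.1, 0, 0, 0.485, -1, 0.645, 0, -0.1, 0, 0, 0.485, -1, 0.645, 0, -0.1, 0, 0, 0.485, -1, 0.645, 0, -0.1, 0, 0, 0.485, -1, 0.645, 0, -0.1, 0, 0, 0.485, -1, 0.645, 0, -0.1, 0, 0, 0.485]}}

```text
time_s: 18.03
position: [0.4772, 0.2801, 0.1605]
tool_rot: [[0.865, 0.502, -0.001], [0.502, -0.865, -0.0], [-0.001, -0.0, -1.0]]
ft_force: [-0.6, -0.3, 0.7]
grip_width: 0.0857
gripper_force: 0.0
```

```bash
python3 -c "
from c import *
grab('wrist','w7');s=env.observe();print(s['time_s'],s['position'])
grab('side','s7')"
```

```text
18.0833 [0.4773942  0.27951351 0.16057498]
```

View pics/w7.png

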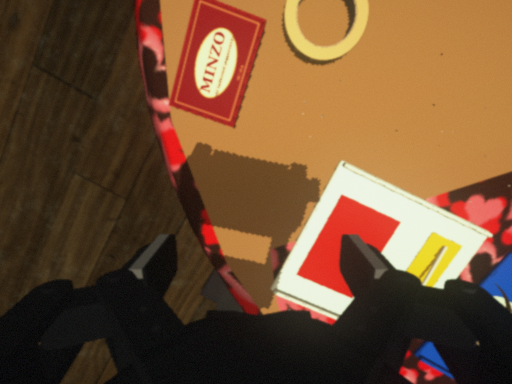

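The tin's corners are at about (267,18), (236,126), (172,104) and (200,-2), and the tape roll is at (326,15), undisturbed.

```bash
python3 - <<'E'
from m import *
from c import cmd
boxes('w7',[('tin',(165,0,270,130),(172,110,40),(179,255,255),.022)])
P=ray('w7',[[267,18],[235,126],[172,104],[200,-2]],.022)[:,:2]*1000;print(np.round(P),P.mean(0))
d=P-np.roll(P,-1,0);print(np.linalg.norm(d,axis=1),np.degrees(np.arctan2(d[:,1],d[:,0])))
print(ray('w7',[[326,15]],.018))
E
```

```text
tin c(mm) [546.1 370.8] size [ 68.5 117.2] longang 11.2 px [218.  59.] [165   0] [265 129]
[[612. 349.]
 [519. 329.]
 [507. 389.]
 [596. 405.]] [558.45909674 368.1681064 ]
[94.45826045 61.02090548 90.26155987 58.49839231] [  11.95170674  -78.77056049 -169.71189589  105.34799045]
[[0.64030717 0.30631372 0.018     ]]
```

```bash
python3 -c "
from c import *
cmd(559,368.5,80,11.4);cmd(559,368.5,24,11.4)"
```

```text
shift [ 0.2305 -0.0732  0.1611] turn [1.00e-04 4.00e-04 1.55e-01] rows 3.5
shift [ 0.2306 -0.0732  0.2731] turn [1.00e-04 4.00e-04 1.55e-01] rows 4.4
```

Call:
{"api": "arm_command", "payload": {"commands": [-1, 0.23, -0.073, 0.16, 0, 0, 0.155, -1, 0.23, -0.073, 0.16, 0, 0, 0.155, -1, 0.23, -0.073, 0.16, 0, 0, 0.155, -1, 0.23, -0.073, 0.16, 0, 0, 0.155, -1, 0.23, -0.073, 0.16, 0, 0, 0.155, -1, 0.23, -0.073, 0.16, 0, 0, 0.155, -1, 0.23, -0.073, 0.16, 0, 0, 0.155, -1, 0.23, -0.073, 0.2, 0, 0, 0.155, -1, 0.23, -0.073, 0.24, 0, 0, 0.155, -1, 0.23, -0.073, 0.26, 0, 0, 0.155, -1, 0.23, -0.073, 0.272, 0, 0, 0.155, -1, 0.23, -0.073, 0.272, 0, 0, 0.155]}}

```text
time_s: 19.13
position: [0.5587, 0.3686, 0.0247]
tool_rot: [[0.98, 0.197, -0.001], [0.197, -0.98, -0.0], [-0.001, 0.0, -1.0]]
ft_force: [0.5, 0.1, -0.1]
grip_width: 0.0857
gripper_force: 0.0
```

Call:
{"api": "arm_command", "payload": {"commands": [-1, 0, 0, 0, 0, 0, 0, 1, 0, 0, 0, 0, 0, 0, 1, 0, 0, 0, 0, 0, 0, 1, 0, 0, 0, 0, 0, 0, 1, 0, 0, 0, 0, 0, 0, 1, 0, 0, 0, 0, 0, 0, 1, 0, 0, 0, 0, 0, 0, 1, 0, 0, 0, 0, 0, 0], "newtons": 70}}

```text
time_s: 19.8
position: [0.5596, 0.3695, 0.0266]
tool_rot: [[0.98, 0.198, 0.003], [0.198, -0.98, 0.001], [0.003, -0.0, -1.0]]
ft_force: [0.5, -0.2, 7.3]
grip_width: 0.0606
gripper_force: 76.1
```

```bash
python3 -c "
from c import *
cmd(464,157.5,90,4.9);cmd(464,157.5,31,4.9)"
```

```text
shift [-0.271   0.3778 -0.1277] turn [-0.0003 -0.0013  0.0542] rows 5.8
shift [-0.2713  0.3778 -0.0097] turn [-0.0003 -0.0013  0.0542] rows 5.6
```

Call:
{"api": "arm_command", "payload": {"commands": [1, 0, 0, -0.07, 0, 0, 0, 1, 0, 0, -0.14, 0, 0, 0, 1, -0.271, 0.378, -0.14, 0, 0, 0.054, 1, -0.271, 0.378, -0.14, 0, 0, 0.054, 1, -0.271, 0.378, -0.14, 0, 0, 0.054, 1, -0.271, 0.378, -0.14, 0, 0, 0.054, 1, -0.271, 0.378, -0.14, 0, 0, 0.054, 1, -0.271, 0.378, -0.14, 0, 0, 0.054, 1, -0.271, 0.378, -0.14, 0, 0, 0.054, 1, -0.271, 0.378, -0.14, 0, 0, 0.054, 1, -0.271, 0.378, -0.14, 0, 0, 0.054]}}

```text
time_s: 20.72
position: [0.4641, 0.1576, 0.0953]
tool_rot: [[0.996, 0.086, 0.001], [0.086, -0.996, 0.0], [0.001, -0.0, -1.0]]
ft_force: [0.5, 0.8, -1.3]
grip_width: 0.0605
gripper_force: 76.3
```

```bash
python3 -c "
from c import *
s=env.observe();print(s['time_s'],s['position'])
cmd(464,157.5,32.5,4.9)"
```

```text
20.7167 [0.46411832 0.15755449 0.09534617]
shift [-4.000e-04  1.000e-04  1.257e-01] turn [-0.0001 -0.0007  0.0001] rows 1.5
```

Call:
{"api": "arm_command", "payload": {"commands": [1, 0, 0, 0.06, 0, 0, 0, 1, 0, 0, 0.1, 0, 0, 0, 1, 0, 0, 0.118, 0, 0, 0, 1, 0, 0, 0.125, 0, 0, 0, 1, 0, 0, 0.125, 0, 0, 0, -0.6, 0, 0, 0.125, 0, 0, 0, -1, 0, 0, 0.125, 0, 0, 0, -1, 0, 0, 0.125, 0, 0, 0, -1, 0, 0, 0.1, 0, 0, 0, -1, 0, 0, 0, 0, 0, 0, -1, 0, 0, -0.15, 0, 0, 0, -1, 0, 0, -0.15, 0, 0, 0]}}

```text
time_s: 21.72
position: [0.4631, 0.1573, 0.1718]
tool_rot: [[0.996, 0.086, -0.001], [0.086, -0.996, -0.0], [-0.001, -0.0, -1.0]]
ft_force: [2.0, 0.3, 0.8]
grip_width: 0.0856
gripper_force: 0.0
```

```bash
python3 -c "
from c import *
s=env.observe();print(s['time_s'],s['position'])
cmd(360,10,200,0)"
```

```text
21.7167 [0.46308534 0.15725191 0.17182731]
shift [-0.2307  0.2757 -0.0562] turn [-0.      0.0004  0.041 ] rows 4.4
```

Call:
{"api": "arm_command", "payload": {"commands": [-1, -0.23, 0.276, -0.12, 0, 0, 0.041, -1, -0.23, 0.276, -0.12, 0, 0, 0.041, -1, -0.23, 0.276, -0.12, 0, 0, 0.041, -1, -0.23, 0.276, -0.12, 0, 0, 0.041, -1, -0.23, 0.276, -0.12, 0, 0, 0.041, -1, -0.23, 0.276, -0.12, 0, 0, 0.041, -1, -0.23, 0.276, -0.12, 0, 0, 0.041, -1, -0.23, 0.276, -0.12, 0, 0, 0.041, -1, -0.23, 0.276, -0.12, 0, 0, 0.041]}}

```text
time_s: 22.47
position: [0.3611, 0.0105, 0.2296]
tool_rot: [[1.0, 0.001, -0.001], [0.001, -1.0, 0.0], [-0.001, -0.0, -1.0]]
ft_force: [0.7, -0.0, -0.2]
grip_width: 0.0856
gripper_force: 0.0
```

```bash
python3 -c "
from c import *
grab('wrist','w8');s=env.observe();print(s['time_s'],s['position'])"
```

```text
22.5167 [0.36102558 0.01049319 0.22956505]
```

View pics/w8.png

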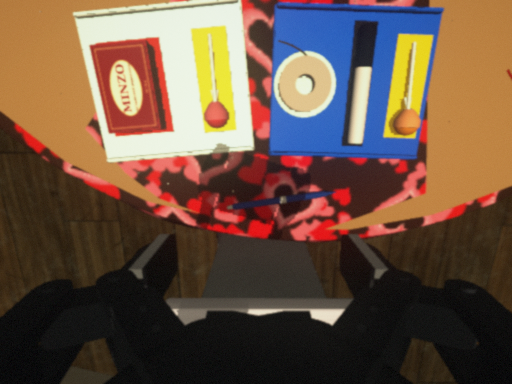

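All five look placed: tin (127,87), red ball (216,114), reel (305,84), marker (357,20)-(357,144), orange ball (405,122). I'll check them against the tray frames.

```bash
python3 - <<'E'
from m import *
def fr(c,yaw,P): a=np.radians(yaw);return np.round((P[:,:2]*1000-c)@np.array([[np.cos(a),-np.sin(a)],[np.sin(a),np.cos(a)]]),1)
W=np.array([467.5,117.6]);B=np.array([466.2,-98.9])
t=ray('w8',[[90,45],[148,39],[162,130],[107,135]],.030);print('tin',fr(W,4.9,t),fr(W,4.9,t).mean(0))
print('red ball,tip',fr(W,4.9,ray('w8',[[216,114],[211,34]],.020)))
print('reel',fr(B,-1.6,ray('w8',[[305,84]],.022)))
print('marker ends',fr(B,-1.6,ray('w8',[[366,21],[356,144]],.018)))
print('or ball,tip',fr(B,-1.6,ray('w8',[[405,122],[415,37]],.020)))
print('pads W',fr(W,4.9,ray('w8',[[193,30],[226,26],[235,130],[204,133]],.006)).mean(0),'B',fr(B,-1.6,ray('w8',[[398,34],[433,36],[421,139],[384,136]],.006)).mean(0))
E
```

```text
tin [[ 44.7  71.1]
 [ 45.1   7.6]
 [-50.4   9.3]
 [-50.5  74.6]] [-2.775 40.65 ]
red ball,tip [[-37.6 -54.2]
 [ 47.  -59.2]]
reel [[-0.1 55.8]]
marker ends [[ 66.8  -7. ]
 [-66.3 -12.2]]
or ball,tip [[-38.7 -66.7]
 [ 52.1 -62.5]]
pads W [ -0.5   -55.125] B [  0.35  -71.975]
```

```bash
python3 -c "
from rig import env
print(env.close_job())"
```

```text
the job is handed in; nothing more can be done
None
```

Both gift kits are made up and the job is handed in at about 22.5 s. In the last camera check all five items lay within about 5 mm of their pad centres, and the tape roll was never touched. The hand-in gave no verdict.

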